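# Bolt the instrument case, then take off its combination lock

### The job

The combination lock on the instrument case is going out for repair. First slide the case's barrel bolt fully home into its keeper so that the lid stays shut; then turn the lock's dial through its clicking notches until its pointer stands at the index mark, pull the shackle up open while the lock stays in its seat, and draw the lock out from under the hasp. Finish while keeping hold of the lock, at rest in the gripper, shackle open, about 10 cm up above the case with nothing else carrying it; leave the other things on the bench where they are.

Things in the scene. Friction and masses are not known exactly. Their poses are not given: they have to be found in the camera images.
- case: Fixed flat instrument case, blue sides, grey top, 270 x 400 x 60 mm high. Origin on the bench under the seam between the lid (near part, -x of the case) and the rear deck (+x); y along the seam, z up. The bolt and the hasp with the lock stand on its top, one on the left half and one on the right, either way round.
- bolt_base: Fixed steel plate of the barrel bolt, origin on the case top (60 mm above the bench) at the seam; its +x is the direction in which the bolt slides home, across the seam into the keeper, a steel loop at x 13 to 31 mm. Guide loops at x -92 and -9 mm and the keeper are 27 mm wide and reach 26 mm above the case top.
- bolt_knob (a point): Grip point of the bolt's knob: an upright steel post 12 mm in diameter, free above the 12 mm bolt rod from 19 to 58 mm above the case top; the point is on its axis 48 mm above the case top and moves with the bolt. At joint value 0 it lies at x -62 mm of bolt_base.
- bolt (a joint): Travel of the bolt in m along +x of bolt_base: 0 withdrawn, 0.040 fully home in the keeper at its stop. It starts between 0 and 0.012. Friction about 3 N, stays where it is left.
- hasp: Fixed dark steel hasp and lock seat, origin on the case top at the seam, axes as the case. Seat: 4 mm floor, 5 mm thick side walls along x at y +-32 mm, 18 mm high (1.5 mm play on each side of the lock), a low stop at its -x end, open at the +x end. The hasp's upright plate stands at x -7 mm, its top bent over the lock as a level tab.
- lock: Loose combination lock, about 0.5 kg: metal block 96 (x) x 56 (y) x 44 mm high, origin under its centre, z up; sits at (60, 0, 4) mm of the hasp. On top: dial at x +20, shackle at x -28 mm. The tab stops it being lifted; with the shackle open it is drawn out of the seat towards +x, is clear of the tab after 40 mm and can be raised. Hanging from the shackle it may sag.
- dial_grip (a point): Grip point on the dial's axis, 71 mm above the lock's underside. The handle is an upright black bar 12 mm thick, 34 mm long, 49 to 79 mm above the lock's underside, on a 35 mm disc. At joint 0 it lies along y of the lock. A white line at one end of it (+y end at 0) is the pointer. On the -x side fingers have 43 mm from the axis before they meet the shackle.
- dial (a joint): Dial angle in rad, counter-clockwise seen from above, limits +-3.14. It clicks into a notch every 0.524 rad (30 deg); let go, it settles in the nearest notch; a click takes about 0.2 N m. Only at 0 (pointer at the index mark, within about 0.1) is the shackle free. It starts in the notch near 1.05, 1.57 or 2.09: turn it clockwise seen from above.
- shackle (a joint): Height in m by which the shackle is pulled up out of the lock: 0 locked, 0.020 fully open at its stop. Friction about 1.5 N; it stays where it is left. Its short leg is clear of the tab above 0.016. With the dial at a wrong notch it moves up about 1 mm and is blocked.
- shackle_bar (a point): Middle of the shackle's level top bar: 10 x 10 mm square steel, 42 mm long along y of the lock, on two upright 9 mm legs at y +-16 mm; at (-28, 0, 77) mm of the lock when locked, 27 mm above the tab's top. It moves with the shackle.
- solder_reel: Bystander: metal reel 56 mm in diameter, 41 mm high, origin under its centre.
- multimeter: Bystander: yellow hand meter lying flat, 130 x 72 x 30 mm, origin under its centre.
- jar: Bystander: small jar 44 mm in diameter, 75 mm high, origin under its centre.
- screwdriver: Bystander: screwdriver 200 mm long lying on the bench, handle to -x of its own.
- tab_hole (a point): Centre of the 16 mm square hole in the hasp's level tab, at the tab's top face, 54 mm above the case top, at (32, 16) mm of the hasp. The shackle's short leg stands in it. The tab is 4 mm thick, 34 mm wide (y -1 to 33 mm of the hasp), ends at x +46 mm and lies 2 mm above the lock's top.
- index_mark (a point): Index mark: short dark bar on the lock's top beside the dial, at (20, 23.5, 46) mm of the lock, on the dial's +y side.

How it is judged:
By the outcome, as a careful person would: the job done as asked, in the order asked, and still so for the second after the job is handed in, while the arm keeps its last pose, push and grip.
It also fails if it takes over 72 s, if anything falls off the work surface, if the arm or the gripper's body presses on something with over 40 N, if the wrist force passes 120 N, or if a joint passes its speed limit or range.

### The arm

A 6-joint arm with a two-finger parallel gripper is mounted at the origin on the work surface. World frame = base frame: x ahead of the robot, y to its left, z up, the work surface at z = 0. Lengths are in m, angles in degrees, forces in N, time in s.
With the tool pointing down it reaches from about 0.4 to 0.825 m from the base axis. Payload 7 kg.
Tool frame: the origin (TCP) lies between the finger pads; the fingertips stand 14 mm ahead of it and the grasp point (between the pads) lies 5 mm behind it; z points along the fingers, y is the line along which they close (so a half turn about z gives the same grasp; the last joint's range is limited). The gripper opens to 88 mm and grips with 3 to 60 N. Pads are 19 mm wide; open, the fingers measure 130 mm over their backs; the gripper's body (78 mm by 193 mm) begins 47 mm behind the grasp point.
Start: joints at [81.48, 20.546, 0.682, 0, -70.136, -16.507], TCP at [0.286, 0.612, 0.241] pointing down, gripper open.
Joint ranges: [-176.03, 176.03], [-82.01, 121.73], [-58.28, 71.71], [-173.87, 95.51], [-174.79, -0.11], [-173.66, 173.66]. Speed limits (degrees/s): [136.94, 136.94, 172.46, 180, 180, 180].

### API

Orientations are given as [roll, pitch, yaw] about the fixed x, y, z axes, in that order (R = Rz(yaw) Ry(pitch) Rx(roll)).
In Python, from plant import status, cams, job gives the robot as it stands. The module is installed in compiled form; this text tells all that it offers.
- The arm moves only by the tool step_arm, never from a script. Its arguments are lists of equal length, an entry for each row: "xyz": the shift along the tool's x, y, z each as a share of 20 cm, from -1 to 1, a list of three; "yaw": the turn about the tool's z as a share of 360 degrees, from -1 to 1; "claw": the closure, from -1 (fully open) to 1 (shut). A call has 1 to 20 rows; each row is the pose to reach, as a shift and turn from the pose commanded when the call began, along the tool's axes at that moment, turning the shorter way round; what a row does not reach only later rows make up. A row lasts 1/12 s, in which the tool goes at most 41.7 mm and 7.16 degrees, less where a joint would pass 70% of its speed; a pose out of reach is approached as far as the arm can. A call with a number of a shift or a turn outside -1 to 1 is refused whole. A call with a gripper value outside its range is refused whole. The fingers move at their own pace and stop on an object; "grip_force" is the grip in N (left out, the last holds). Time passes only in rows, so rows that repeat a pose let the fingers close. It gives the time, the measured TCP pose, the force, the opening and the grip force at its end, in the units of the state.
- status.get_state(): the state, without advancing time (a new reading comes with each control period).
- cams.capture(name): name is "scene" or "top" or "wrist"; returns (picture, depth): 420x560x3 uint8, blue, green, red; 420x560 float32, m along the optical axis (not along the pixel's ray), 0 where there is no reading.
- cams.calibration(name): a dict with "mtx" (3x3 intrinsics, pixels), "camera_from_world" (4x4, takes a point from world to camera coordinates); the wrist camera has in their place "T_tool_cam" (4x4, takes a point from camera to tool coordinates, whose origin is the TCP and whose axes are the flange's). Camera axes: x right, y down, z forward; pixel columns grow to the right and rows downward; lengths in m; the calibration is good to about 2 mm. A picture is of the moment at which its call begins: read the wrist's pose just before it. calibration takes no time and is no camera call.
- job.close_job(): hands the job in; it is judged then, once.
The state is a dict: "time_s": time; "joints": joint angles; "qd": joint speeds; "joint_torque": joint torques, N m; "tcp_pos": TCP position; "eef_rot": TCP orientation; "contact_force": force on the tool from outside, world axes, zero at the start; "moment": the same for the moment, N m; "gripper_width": finger opening in m; "gripper_force": force on a finger pad.
Only numpy, scipy, OpenCV 4.12 (cv2) and the standard library are available. Lean on these libraries where they do the work, as an engineer would, in place of code of your own. Each camera call takes 0.05 s, during which the arm holds its last target. There are 200 camera calls.

## Working session

There is one attempt and no reset: what is moved stays moved. The work goes in short steps, Python scripts to look and compute and a tool call to move; the robot and the scene stay as the last step left them, time stands still between calls to the robot, and variables do not carry over. Pictures are saved under pics/ and viewed, at most 10 in all, crops included, and the job is handed in when it is done.

Besides the shell and the picture viewer there is one more tool, called after "Emit:" by a JSON object that holds its "method" and its "body", one argument or row to a line. step_arm: Moves the arm, as the interface text tells. Shift numbers are shares of 20 cm and turn numbers shares of 360 degrees, none past 1 either way. Its arguments: {"type":"object","properties":{"xyz":{"type":"array"},"yaw":{"type":"array"},"claw":{"type":"array"},"grip_force":{"type":"number"}},"required":["xyz","yaw","claw"]}

```bash
mkdir -p pics
cat > h.py <<'E'
import numpy as np,cv2
from scipy.spatial.transform import Rotation as R
from plant import status,cams,job
def tool():
    s=status.get_state();T=np.eye(4);T[:3,:3]=R.from_euler('xyz',s['eef_rot'],degrees=True).as_matrix();T[:3,3]=s['tcp_pos'];return s,T
def cap(n,f):
    s,T=tool();p,d=cams.capture(n);c=cams.calibration(n)
    W=T@np.array(c['T_tool_cam']) if n=='wrist' else np.linalg.inv(c['camera_from_world'])
    cv2.imwrite(f'pics/{f}.png',p);np.savez(f'pics/{f}.npz',d=d,W=W,K=c['mtx'],p=p)
def load(f): return np.load(f'pics/{f}.npz')
def px(f,u,v,z=None):
    """world point of pixel: from depth, or on plane height z"""
    q=load(f);r=np.linalg.inv(q['K'])@[u,v,1];W=q['W']
    if z is None: r=r*q['d'][int(v),int(u)]
    else:
        a=W[:3,:3]@r; r=r*(z-W[2,3])/a[2]
    return W[:3,:3]@r+W[:3,3]
E
python3 - <<'E'
from h import *
cap('top','top1');cap('scene','scene1');s,T=tool();print(s);print(T.round(3))
print(cams.calibration('wrist'))
E
```

```text
{'time_s': 0.1, 'joints': array([ 8.14790629e+01,  2.05871471e+01,  6.40440512e-01, -1.67080836e-02,
       -7.01335620e+01, -1.65074821e+01]), 'qd': array([ 0.07665202, -0.06462361,  0.04934252,  0.04060997, -0.09143489,
       -0.04207905]), 'joint_torque': array([-1.16752599e-03, -5.84161878e+01,  2.93751490e+01,  7.01549828e+00,
        1.02198886e-02, -4.99964870e-05]), 'tcp_pos': array([0.2854212 , 0.61125742, 0.23973242]), 'eef_rot': array([ 1.79918577e+02, -7.74934324e-03, -2.50341027e+01]), 'contact_force': array([ 0.26804541, -0.15027692, -0.78050124]), 'moment': array([-0.00225844, -0.04122125, -0.01711342]), 'gripper_force': 0.0, 'gripper_width': 0.08716999194246189}
[[ 0.906 -0.423 -0.     0.285]
 [-0.423 -0.906 -0.001  0.611]
 [ 0.     0.001 -1.     0.24 ]
 [ 0.     0.     0.     1.   ]]
{'mtx': array([[317.81595581,   0.        , 280.52259802],
       [  0.        , 317.81595581, 209.84085112],
       [  0.        ,   0.        ,   1.        ]]), 'T_tool_cam': array([[-6.46140219e-04, -9.63767373e-01, -2.66743383e-01,
         7.24173045e-02],
       [ 9.99999410e-01, -3.89925281e-04, -1.01349308e-03,
         1.21687846e-03],
       [ 8.72761579e-04, -2.66743881e-01,  9.63767057e-01,
        -1.44602420e-01],
       [ 0.00000000e+00,  0.00000000e+00,  0.00000000e+00,
         1.00000000e+00]])}
```

View pics/top1.png

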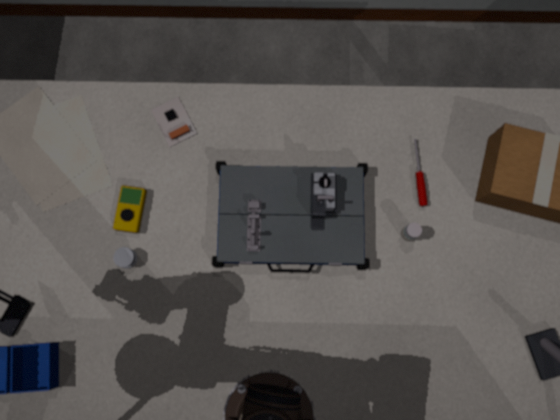

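View pics/scene1.png

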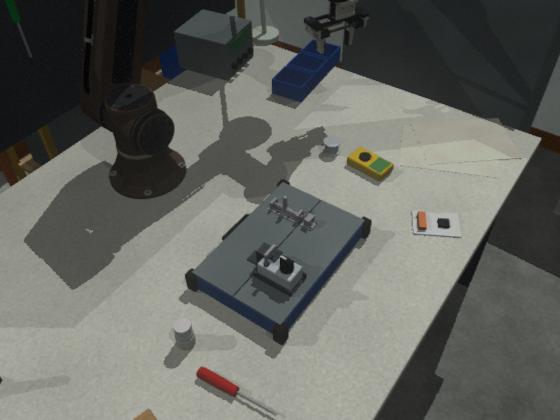

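The top view shows the case centred near (292,215), with image up = world +x. The bolt is at (253,225) on the left and the lock at (324,190) on the right. The reel and jar are at (123,258) and (415,231), well away from both.

Run:
```python
from h import *
for n,u,v,z in [('seamL',219,213.5,.06),('seamR',366,215.5,.06),('knob',253,226,.11),('bolt bottom',253,250,.07),('bolt top',253,202,.07),('dial',325,182,.14),('lockTL',314,173,.108),('lockTR',335,173,.108)]:
    print(n,px('top1',u,v,z).round(3),px('top1',u,v).round(3))
p=load('top1')['p'][155:275,205:385];s=load('scene1')['p'][180:310,185:375]
a=cv2.resize(p,None,fx=4.2,fy=4.2,interpolation=cv2.INTER_CUBIC)
cv2.imwrite('pics/c1.png',cv2.convertScaleAbs(a,alpha=1.6))
```

```text
seamL [0.535 0.146 0.06 ] [0.535 0.146 0.059]
seamR [ 0.537 -0.255  0.06 ] [ 0.548 -0.264  0.001]
knob [0.494 0.049 0.11 ] [0.499 0.051 0.078]
bolt bottom [0.436 0.049 0.07 ] [0.437 0.05  0.059]
bolt top [0.566 0.053 0.07 ] [0.563 0.052 0.088]
dial [ 0.608 -0.136  0.14 ] [ 0.606 -0.136  0.147]
lockTL [ 0.641 -0.11   0.108] [ 0.652 -0.112  0.065]
lockTR [ 0.642 -0.166  0.108] [ 0.656 -0.171  0.057]
```

View pics/c1.png

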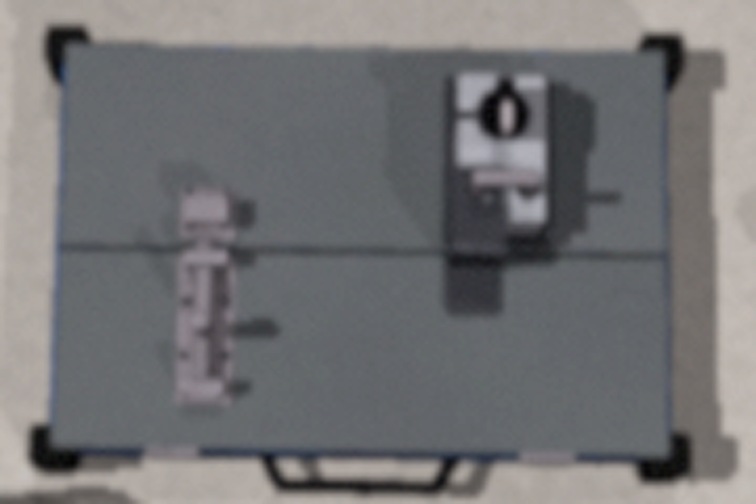

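The crop shows the dial bar pointing vertically (along case x) at about (505,115), so the dial is probably near 1.57. The shackle bar is at (507,178) and the bolt knob near (207,330). I'll move above the case for a wrist view.

Emit:
{"method": "step_arm", "body": {
  "xyz": [
    [0.15,0.15,0],
    [0.35,0.35,0],
    [0.55,0.55,0],
    [0.75,0.75,0],
    [0.9,0.95,0],
    [1,1,0],
    [1,1,0]
  ],
  "yaw": [0,0,0,0,0,0,0],
  "claw": [0,0,0,0,0,0,0],
  "grip_force": 40
}}

```text
time_s: 0.68
tcp_pos: [0.3822, 0.3429, 0.2405]
eef_rot: [180.0, 0.0, -25.0]
contact_force: [1.1, -0.6, -0.8]
gripper_width: 0.0467
gripper_force: 0.0
```

Emit:
{"method": "step_arm", "body": {
  "xyz": [
    [0.15,0.15,0],
    [0.35,0.35,0],
    [0.55,0.55,0],
    [0.7,0.75,0],
    [0.9,0.95,0],
    [0.95,1,0],
    [1,1,0]
  ],
  "yaw": [-0.01,-0.02,-0.035,-0.05,-0.06,-0.0695,-0.0695],
  "claw": [0,0,0,0,0,0,0]
}}

```text
time_s: 1.27
tcp_pos: [0.478, 0.0771, 0.2407]
eef_rot: [-180.0, 0.0, 0.2]
contact_force: [0.1, 1.0, -0.6]
gripper_width: 0.0437
gripper_force: 0.0
```

Emit:
{"method": "step_arm", "body": {
  "xyz": [
    [0,0.2,0],
    [0,0.4,0],
    [0,0.55,0],
    [0,0.55,0],
    [0,0.55,0],
    [0,0.55,0]
  ],
  "yaw": [0,0,0,0,0,0],
  "claw": [0,0,0,0,0,0]
}}

```text
time_s: 1.77
tcp_pos: [0.4787, -0.0302, 0.2404]
eef_rot: [-180.0, 0.0, -0.1]
contact_force: [-0.2, 1.2, 0.6]
gripper_width: 0.0436
gripper_force: 0.0
```

Run:
```python
from h import *
cap('wrist','w1');p=load('w1')['p']
cv2.imwrite('pics/w1b.png',cv2.resize(cv2.convertScaleAbs(p,alpha=1.5),(800,600),interpolation=cv2.INTER_CUBIC))
```

```text
(no output)
```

View pics/w1b.png

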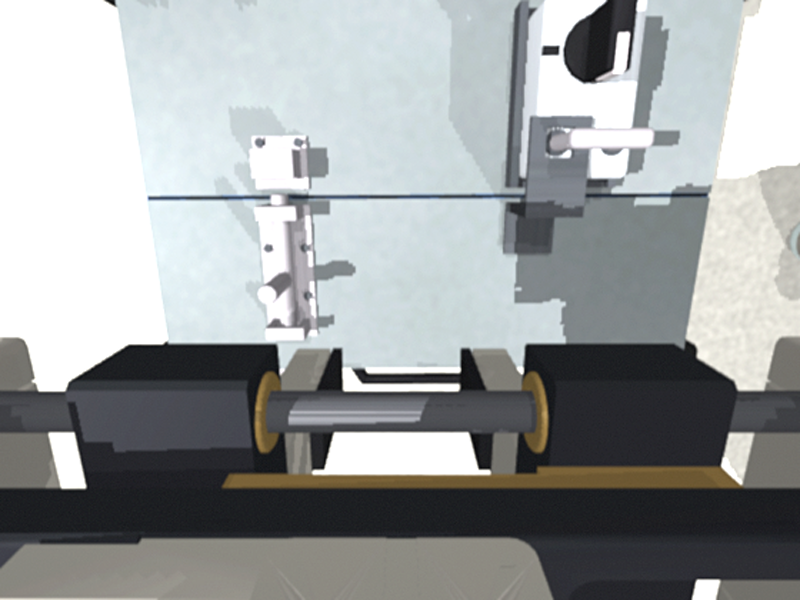

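The wrist view shows the knob top at (267,295) and the shackle bar from (556,140) to (650,137). The dial bar points up-image, with the white pointer at its near end (622,52), and the index mark is at (549,50). The dial is therefore at about 1.57.

Run:
```python
from h import *
k=560/800
for n,u,v,z in [('seamL',150,198,.06),('seamR',708,195,.06),('knob',267,294,.118),('barL',556,140,.146),('barR',650,137,.146),('ptrT',624,35,.143),('ptrB',622,70,.13),('index',549,50,.110),('lockBL',541,172,.108),('lockBR',626,178,.108),('barTopL',590,60,.143),('keepTop',262,150,.086),('loop',275,334,.086)]:
    print(n,px('w1',u*k,v*k,z).round(4),px('w1',u*k,v*k).round(4))
q=load('w1');d=q['d'];v,u=np.indices(d.shape);r=np.linalg.inv(q['K'])@np.stack([u.ravel(),v.ravel(),np.ones(u.size)])*d.ravel()
P=(q['W'][:3,:3]@r).T+q['W'][:3,3]
def st(n,m):
    A=P[m];print(n,len(A),A.mean(0).round(4),A.min(0).round(4),A.max(0).round(4))
    return A
inl=(P[:,1]<-.09)&(P[:,1]>-.19)&(P[:,0]>.52)&(P[:,0]<.7)
A=st('sh',inl&(P[:,2]>.138)&(P[:,2]<.15)&(P[:,0]<.59))
A=st('dial',inl&(P[:,2]>.138)&(P[:,2]<.15)&(P[:,0]>.59))
if len(A)>5: print(cv2.minAreaRect((A[:,:2]*1000).astype(np.float32)))
st('locktop',inl&(P[:,2]>.104)&(P[:,2]<.111))
st('knob',(P[:,1]>0)&(P[:,2]>.112)&(P[:,2]<.122)&(P[:,0]>.45)&(P[:,0]<.55))
```

```text
seamL [0.5348 0.1441 0.06  ] [0.5347 0.1454 0.0575]
seamR [ 0.5361 -0.2458  0.06  ] [ 0.5359 -0.249   0.055 ]
knob [0.4804 0.0501 0.118 ] [0.4809 0.0496 0.1196]
barL [ 0.5668 -0.1087  0.146 ] [ 0.5684 -0.1165  0.1218]
barR [ 0.5681 -0.1553  0.146 ] [ 0.5682 -0.1556  0.1453]
ptrT [ 0.6142 -0.1378  0.143 ] [ 0.6141 -0.1376  0.1434]
ptrB [ 0.6016 -0.1446  0.13  ] [ 0.5994 -0.1395  0.1414]
index [ 0.6157 -0.1124  0.11  ] [ 0.6156 -0.1123  0.1102]
lockBL [ 0.5516 -0.1137  0.108 ] [ 0.5516 -0.1118  0.1144]
lockBR [ 0.5481 -0.1641  0.108 ] [ 0.5477 -0.1869  0.0602]
barTopL [ 0.6035 -0.1228  0.143 ] [ 0.6085 -0.1314  0.1201]
keepTop [0.5653 0.0555 0.086 ] [0.5653 0.0556 0.0858]
loop [0.4432 0.0566 0.086 ] [0.4433 0.0565 0.0863]
sh 882 [ 0.5681 -0.1354  0.1456] [ 0.5634 -0.1574  0.1385] [ 0.5733 -0.1157  0.1482]
dial 985 [ 0.614  -0.1355  0.143 ] [ 0.5982 -0.1423  0.138 ] [ 0.6301 -0.1301  0.1459]
((614.135986328125, -136.197509765625), (31.92072296142578, 12.196747779846191), 0.09611128270626068)
locktop 4408 [ 0.5974 -0.1346  0.1082] [ 0.5265 -0.1644  0.104 ] [ 0.6414 -0.1038  0.111 ]
knob 166 [0.4814 0.0493 0.1178] [0.4753 0.044  0.1122] [0.4864 0.0554 0.1204]
```

Emit:
{"method": "step_arm", "body": {
  "xyz": [
    [0.014,-0.15,0.0],
    [0.014,-0.3,0.1],
    [0.014,-0.4,0.25],
    [0.014,-0.4,0.4],
    [0.014,-0.4,0.55],
    [0.014,-0.4,0.65],
    [0.014,-0.4,0.67],
    [0.014,-0.4,0.67],
    [0.014,-0.4,0.67]
  ],
  "yaw": [0,0,0,0,0,0,0,0,0],
  "claw": [0,0,0,0,0,0,0,0,0]
}}

```text
time_s: 2.57
tcp_pos: [0.4822, 0.0508, 0.1075]
eef_rot: [180.0, -0.0, 0.1]
contact_force: [-0.6, -0.4, 1.0]
gripper_width: 0.044
gripper_force: 0.0
```

Emit:
{"method": "step_arm", "body": {
  "xyz": [
    [0,0,0],
    [0,0,0],
    [0,0,0],
    [0,0,0],
    [0,0,0],
    [0,0,0],
    [0,0,0],
    [0,0,0]
  ],
  "yaw": [0,0,0,0,0,0,0,0],
  "claw": [1,1,1,1,1,1,1,1],
  "grip_force": 25
}}

```text
time_s: 3.23
tcp_pos: [0.4823, 0.0511, 0.107]
eef_rot: [-179.9, -0.1, -0.0]
contact_force: [-1.5, 7.4, 1.7]
gripper_width: 0.0115
gripper_force: 25.0
```

Emit:
{"method": "step_arm", "body": {
  "xyz": [
    [0.02,0,0],
    [0.04,0.003,0],
    [0.06,0.003,0],
    [0.08,0.003,0],
    [0.1,0.003,0],
    [0.12,0.003,0],
    [0.14,0.003,0],
    [0.15,0.003,0],
    [0.15,0.003,0],
    [0.15,0.003,0]
  ],
  "yaw": [0,0,0,0,0,0,0,0,0,0],
  "claw": [1,1,1,1,1,1,1,1,1,1]
}}

```text
time_s: 4.07
tcp_pos: [0.5129, 0.0512, 0.1071]
eef_rot: [-179.8, -0.2, -0.0]
contact_force: [-1.6, 9.4, -0.4]
gripper_width: 0.0112
gripper_force: 25.0
```

Emit:
{"method": "step_arm", "body": {
  "xyz": [
    [0.005,0,0],
    [0.01,0,0],
    [0.015,0,0],
    [0.015,0,0],
    [0.015,0,0]
  ],
  "yaw": [0,0,0,0,0],
  "claw": [1,1,1,1,1]
}}

```text
time_s: 4.48
tcp_pos: [0.515, 0.0512, 0.107]
eef_rot: [-179.8, -0.1, -0.0]
contact_force: [-3.2, 10.6, 3.3]
gripper_width: 0.011
gripper_force: 25.0
```

Emit:
{"method": "step_arm", "body": {
  "xyz": [
    [0.01,-0.004,0],
    [0.02,-0.008,0],
    [0.02,-0.008,0],
    [0.02,-0.008,0],
    [0.02,-0.008,0]
  ],
  "yaw": [0,0,0,0,0],
  "claw": [1,1,1,1,1]
}}

```text
time_s: 4.9
tcp_pos: [0.5151, 0.0512, 0.1068]
eef_rot: [-180.0, 0.3, -0.1]
contact_force: [-18.9, 8.8, 18.5]
gripper_width: 0.011
gripper_force: 25.0
```

Emit:
{"method": "step_arm", "body": {
  "xyz": [
    [0,0,0],
    [0,0,0],
    [0,0,0],
    [0,0,0],
    [0,0,-0.1],
    [0,0,-0.25],
    [0,0,-0.4],
    [0.05,0.1,-0.5],
    [0.15,0.3,-0.5],
    [0.25,0.5,-0.5],
    [0.35,0.7,-0.5],
    [0.45,0.85,-0.5],
    [0.48,0.935,-0.5],
    [0.48,0.935,-0.5],
    [0.48,0.935,-0.5]
  ],
  "yaw": [0,0,0,0,0,0,0,0,0,0,0,0,0,0,0],
  "claw": [0,0,0,0,0,0,0,0,0,0,0,0,0,0,0]
}}

```text
time_s: 6.15
tcp_pos: [0.6145, -0.1377, 0.2055]
eef_rot: [180.0, 0.1, -0.2]
contact_force: [-0.7, 0.1, -0.2]
gripper_width: 0.0436
gripper_force: 0.0
```

Run:
```python
from h import *
cap('top','top2');cap('wrist','w2');s,T=tool();print(s['tcp_pos'],s['eef_rot'])
a=load('top2')['p'][155:275,205:385];a=cv2.resize(cv2.convertScaleAbs(a,alpha=1.6),(600,400),interpolation=cv2.INTER_CUBIC)
b=cv2.resize(cv2.convertScaleAbs(load('w2')['p'],alpha=1.3),(266,200));
c=np.zeros((600,800,3),np.uint8);c[:400,:600]=a;c[400:,:266]=b;cv2.imwrite('pics/c2.png',c)
for f in('top1','top2'):
  q=load(f);d=q['d'];v,u=np.indices(d.shape);r=np.linalg.inv(q['K'])@np.stack([u.ravel(),v.ravel(),np.ones(u.size)])*d.ravel()
  P=(q['W'][:3,:3]@r).T+q['W'][:3,3]
  m=(abs(P[:,1]-.05)<.03)&(P[:,2]>.1)&(P[:,2]<.125)&(P[:,0]>.45)&(P[:,0]<.55);print(m.sum(),P[m].mean(0),P[m].round(3)[:8])
```

```text
[ 0.61420853 -0.13599632  0.20613293] [-1.79995354e+02  4.43033983e-02 -3.33243405e-02]
20 [0.47835554 0.04950903 0.11559701] [[0.484 0.051 0.122]
 [0.484 0.048 0.119]
 [0.481 0.053 0.121]
 [0.482 0.051 0.117]
 [0.483 0.048 0.113]
 [0.481 0.045 0.121]
 [0.479 0.053 0.122]
 [0.48  0.051 0.114]]
0 [nan nan nan] []<stdin>:9: RuntimeWarning: Mean of empty slice.
  ret = um.true_divide(
```

View pics/c2.png

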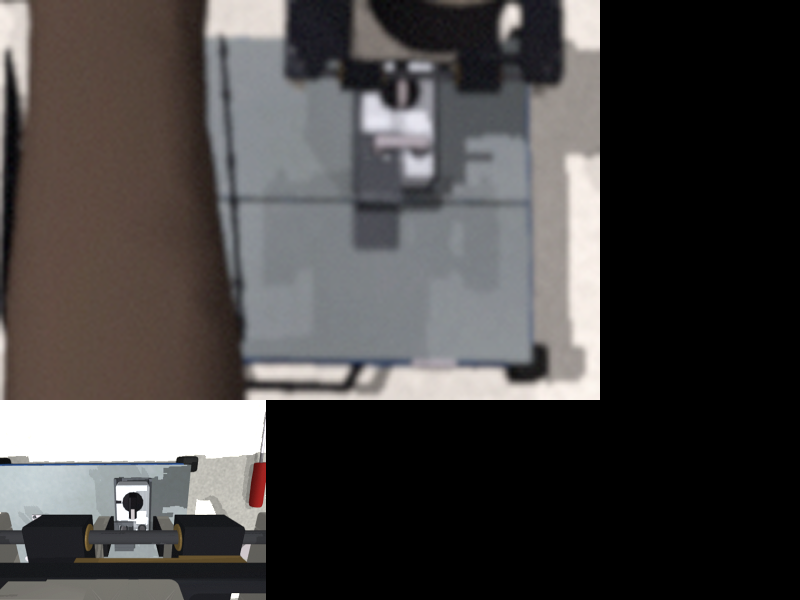

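Emit:
{"method": "step_arm", "body": {
  "xyz": [
    [0,0,0.1],
    [0.005,0,0.2],
    [0.005,0,0.3],
    [0.005,0,0.365],
    [0.005,0,0.365],
    [0.005,0,0.365],
    [0.005,0,0.365],
    [0.005,0,0.365],
    [0.005,0,0.365],
    [0.005,0,0.365],
    [0.005,0,0.365],
    [0.005,0,0.365]
  ],
  "yaw": [0,0,0,0,0,0,0,0,0,0,0,0],
  "claw": [0,0,0,0,0,0,1,1,1,1,1,1],
  "grip_force": 40
}}

```text
time_s: 7.25
tcp_pos: [0.6157, -0.136, 0.1339]
eef_rot: [-180.0, -0.0, -0.0]
contact_force: [-0.5, 1.4, 2.8]
gripper_width: 0.0116
gripper_force: 40.0
```

Run:
```python
from h import *
s,T=tool();print(s['joints'],s['moment'],s['contact_force'],s['gripper_width'],s['tcp_pos'])
cap('scene','s2')
q=load('s2');d=q['d'];v,u=np.indices(d.shape);r=np.linalg.inv(q['K'])@np.stack([u.ravel(),v.ravel(),np.ones(u.size)])*d.ravel()
P=(q['W'][:3,:3]@r).T+q['W'][:3,3]
m=(abs(P[:,1]-.05)<.03)&(P[:,2]>.095)&(P[:,2]<.125)&(P[:,0]>.45)&(P[:,0]<.55);print(m.sum(),P[m].mean(0))
```

```text
[ 5.24736968e+00  2.12224469e+01 -1.31381664e+01 -7.36755726e-03
 -5.56029382e+01  8.47440551e+01] [ 0.23366651  0.0247789  -0.0065142 ] [-0.46858581  1.37977718  2.79269351] 0.011636558043531578 [ 0.61571359 -0.13602078  0.13388376]
0 [nan nan nan]<stdin>:6: RuntimeWarning: Mean of empty slice.
  ret = um.true_divide(
```

Emit:
{"method": "step_arm", "body": {
  "xyz": [
    [0,0,0],
    [0,0,0],
    [0,0,0],
    [0,0,0],
    [0,0,0],
    [0,0,0],
    [0,0,0],
    [0,0,0],
    [0,0,0],
    [0,0,0],
    [0,0,0],
    [0,0,0],
    [0,0,0],
    [0,0,0],
    [0,0,0],
    [0,0,0],
    [0,0,0],
    [0,0,0]
  ],
  "yaw": [0.016,0.032,0.048,0.064,0.08,0.096,0.112,0.128,0.144,0.16,0.176,0.192,0.208,0.224,0.24,0.25,0.25,0.25],
  "claw": [1,1,1,1,1,1,1,1,1,1,1,1,1,1,1,1,1,1]
}}

```text
time_s: 8.8
tcp_pos: [0.616, -0.1361, 0.1339]
eef_rot: [-179.9, 0.0, -89.9]
contact_force: [1.4, 0.8, 2.0]
gripper_width: 0.0118
gripper_force: 40.0
```

Run:
```python
from h import *
s,T=tool();print(s['joints'],s['moment'],s['contact_force'],s['gripper_width'],s['eef_rot'],s['tcp_pos'])
```

```text
[ 5.24633895e+00  2.12340905e+01 -1.31196739e+01  4.69882814e-03
 -5.55876635e+01 -5.13520194e+00] [ 0.42649917 -0.34541497 -0.12575944] [1.41933239 0.83620782 1.97054633] 0.011805971224968544 [-1.79941316e+02  1.37892274e-03 -8.98862087e+01] [ 0.61602423 -0.13606663  0.1339187 ]
```

Emit:
{"method": "step_arm", "body": {
  "xyz": [
    [0,0,0],
    [0,0,0],
    [0,0,0],
    [0,0,-0.1],
    [0,0,-0.25],
    [0,0,-0.4],
    [0,0.1,-0.45],
    [-0.2,0.24,-0.45],
    [-0.35,0.24,-0.45],
    [-0.35,0.24,-0.45],
    [-0.35,0.24,-0.45]
  ],
  "yaw": [0,0,0,0,0,0,0,0,0,0,0],
  "claw": [0.36,0.36,0.36,0.36,0.36,0.36,0.36,0.36,0.36,0.36,0.36]
}}

```text
time_s: 9.72
tcp_pos: [0.5672, -0.0647, 0.2241]
eef_rot: [-180.0, 0.0, -89.8]
contact_force: [-0.4, -0.5, 0.5]
gripper_width: 0.0281
gripper_force: 0.0
```

```bash
python3 -c "
from h import *
cap('wrist','w3')"
```

Emit:
{"method": "step_arm", "body": {
  "xyz": [
    [-0.2,0.1,0],
    [-0.4,0.2,0],
    [-0.6,0.2,0],
    [-0.8,0.2,0],
    [-0.95,0.2,0],
    [-0.95,0.2,0],
    [-0.95,0.2,0]
  ],
  "yaw": [0,0,0,0,0,0,0],
  "claw": [0.36,0.36,0.36,0.36,0.36,0.36,0.36]
}}

```text
time_s: 10.35
tcp_pos: [0.5278, 0.1248, 0.223]
eef_rot: [180.0, -0.0, -89.9]
contact_force: [0.0, -0.1, -0.3]
gripper_width: 0.0283
gripper_force: 0.0
```

Run:
```python
from h import *
cap('wrist','w4')
a=[cv2.convertScaleAbs(cv2.resize(load(f)['p'],(400,300),interpolation=cv2.INTER_AREA),alpha=1.3) for f in('w3','w4')]
b=cv2.resize(cv2.convertScaleAbs(load('w3')['p'][:210],alpha=1.3),(800,300),interpolation=cv2.INTER_CUBIC)
cv2.imwrite('pics/c3.png',np.vstack([b,np.hstack(a)]))
def cl(f):
  q=load(f);d=q['d'];v,u=np.indices(d.shape);r=np.linalg.inv(q['K'])@np.stack([u.ravel(),v.ravel(),np.ones(u.size)])*d.ravel()
  return (q['W'][:3,:3]@r).T+q['W'][:3,3]
P=cl('w4');m=(abs(P[:,1]-.05)<.02)&(P[:,2]>.112)&(P[:,2]<.123)&(P[:,0]>.45)&(P[:,0]<.56);print('knob',m.sum(),P[m].mean(0),P[m].min(0),P[m].max(0))
P=cl('w3');i=(abs(P[:,1]+.136)<.04)&(P[:,2]>.138)&(P[:,2]<.15)
for n,m in(('sh',i&(P[:,0]>.54)&(P[:,0]<.59)),('dial',i&(P[:,0]>.595)&(P[:,0]<.65))):
  print(n,m.sum(),P[m].mean(0),cv2.minAreaRect((P[m][:,:2]*1000).astype(np.float32)) if m.sum()>5 else '')
```

```text
knob 197 [0.51348941 0.05005508 0.11856602] [0.50782433 0.04456362 0.1124083 ] [0.5193133  0.05551654 0.12064741]
sh 900 [ 0.56815701 -0.13710944  0.14581971] ((568.1646728515625, -136.67379760742188), (41.660911560058594, 9.954390525817871), 88.5273666381836)
dial 935 [ 0.61549391 -0.13780361  0.14317309] ((616.0517578125, -137.12664794921875), (34.708133697509766, 12.542463302612305), 88.96307373046875)
```

View pics/c3.png

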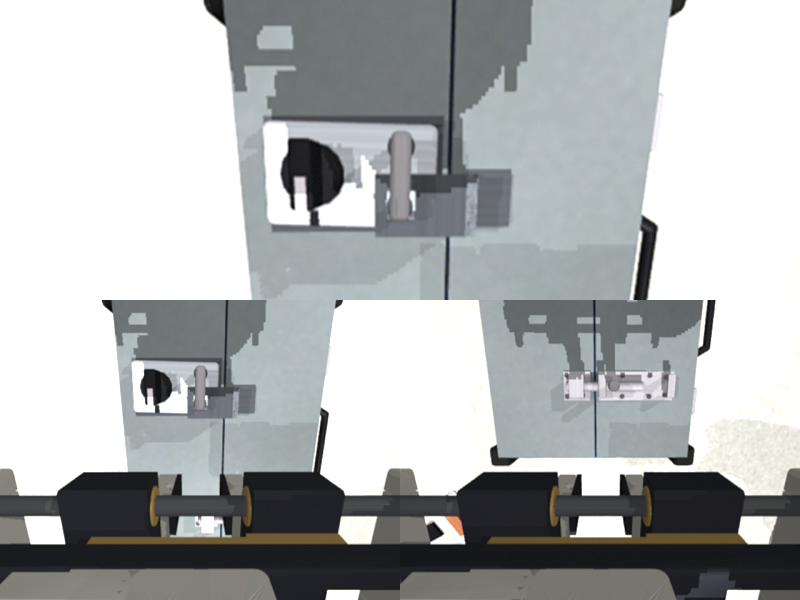

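The lower-right view shows the knob against the keeper end, and it measures x 0.5135, which matches the full 40 mm of travel. The upper view shows the dial bar parallel to the shackle, with its pointer at (300,185) in line with the index mark (315,215). Next is the shackle.

Emit:
{"method": "step_arm", "body": {
  "xyz": [
    [0.2,-0.1,0],
    [0.4,-0.2,0],
    [0.6,-0.2,0],
    [0.8,-0.2,0],
    [1,-0.2,0],
    [1,-0.2,0],
    [1,-0.2,0]
  ],
  "yaw": [0,0,0,0,0,0,0],
  "claw": [0.36,0.36,0.36,0.36,0.36,0.36,0.36]
}}

```text
time_s: 10.98
tcp_pos: [0.5668, -0.0802, 0.2231]
eef_rot: [179.9, -0.0, -90.4]
contact_force: [0.1, -0.0, -0.5]
gripper_width: 0.0281
gripper_force: 0.0
```

Emit:
{"method": "step_arm", "body": {
  "xyz": [
    [0.15,0,0],
    [0.3,0,0],
    [0.31,0,0],
    [0.31,0,0],
    [0.31,0,0],
    [0.31,0,0]
  ],
  "yaw": [0,0,0,0,0,0],
  "claw": [0.36,0.36,0.36,0.36,0.36,0.36]
}}

```text
time_s: 11.48
tcp_pos: [0.5675, -0.1375, 0.2235]
eef_rot: [180.0, 0.0, -90.0]
contact_force: [0.3, 0.6, 0.3]
gripper_width: 0.0278
gripper_force: 0.0
```

Emit:
{"method": "step_arm", "body": {
  "xyz": [
    [0,0,0.1],
    [0,0,0.2],
    [0,0,0.3],
    [0,0,0.4],
    [0,0,0.432],
    [0,0,0.432],
    [0,0,0.432],
    [0,0,0.432],
    [0,0,0.432],
    [0,0,0.432],
    [0,0,0.432],
    [0,0,0.432]
  ],
  "yaw": [0,0,0,0,0,0,0,0,0,0,0,0],
  "claw": [0.36,0.36,0.36,0.36,0.36,0.36,0.36,1,1,1,1,1],
  "grip_force": 60
}}

```text
time_s: 12.48
tcp_pos: [0.5681, -0.1381, 0.1381]
eef_rot: [-179.9, -0.0, -90.0]
contact_force: [-0.1, 0.6, 4.8]
gripper_width: 0.0091
gripper_force: 59.9
```

Emit:
{"method": "step_arm", "body": {
  "xyz": [
    [0,0,-0.01],
    [0,0,-0.02],
    [0,0,-0.03],
    [0,0,-0.04],
    [0,0,-0.05],
    [0,0,-0.05]
  ],
  "yaw": [0,0,0,0,0,0],
  "claw": [1,1,1,1,1,1]
}}

```text
time_s: 12.98
tcp_pos: [0.5675, -0.1381, 0.1475]
eef_rot: [180.0, -0.0, -90.0]
contact_force: [0.6, 1.0, 1.0]
gripper_width: 0.0093
gripper_force: 59.9
```

Emit:
{"method": "step_arm", "body": {
  "xyz": [
    [0,0,-0.01],
    [0,0,-0.02],
    [0,0,-0.03],
    [0,0,-0.04],
    [0,0,-0.045],
    [0,0,-0.045],
    [0,0,-0.045]
  ],
  "yaw": [0,0,0,0,0,0,0],
  "claw": [1,1,1,1,1,1,1]
}}

```text
time_s: 13.57
tcp_pos: [0.5674, -0.1381, 0.1564]
eef_rot: [180.0, -0.0, -90.0]
contact_force: [-0.8, 1.3, 0.7]
gripper_width: 0.0093
gripper_force: 59.9
```

Emit:
{"method": "step_arm", "body": {
  "xyz": [
    [0,-0.02,0],
    [0,-0.05,0],
    [0,-0.08,0],
    [0,-0.12,0],
    [0,-0.16,0],
    [0,-0.2,0],
    [0,-0.24,0],
    [0,-0.28,0],
    [0,-0.3,0],
    [0,-0.3,0],
    [0,-0.3,0]
  ],
  "yaw": [0,0,0,0,0,0,0,0,0,0,0],
  "claw": [1,1,1,1,1,1,1,1,1,1,1]
}}

```text
time_s: 14.48
tcp_pos: [0.628, -0.138, 0.1557]
eef_rot: [-180.0, 0.0, -90.0]
contact_force: [-0.6, -0.5, -3.0]
gripper_width: 0.009
gripper_force: 59.9
```

Run:
```python
from h import *
cap('scene','s3');p=load('s3')['p'][170:320,180:380]
cv2.imwrite('pics/c4.png',cv2.convertScaleAbs(cv2.resize(p,(800,600),interpolation=cv2.INTER_CUBIC),alpha=1.3))
```

```text
(no output)
```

View pics/c4.png

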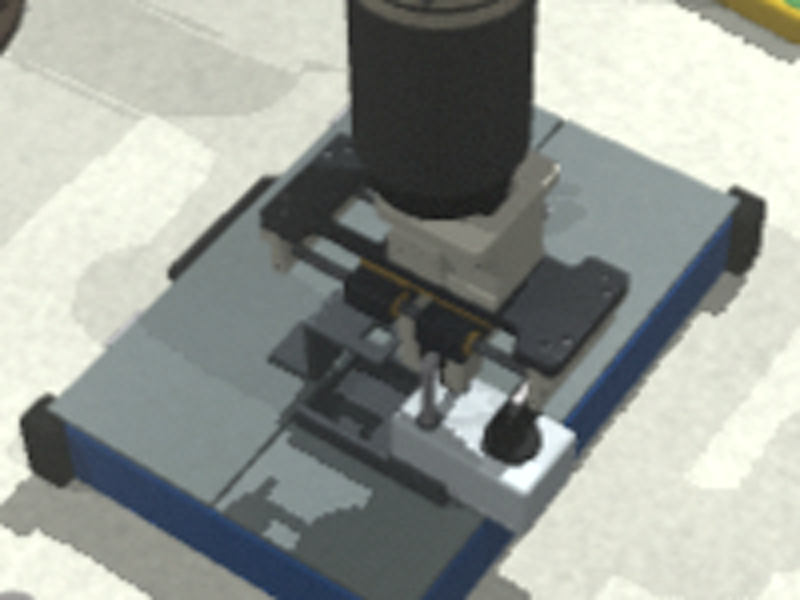

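The lock is clear of the tab, with the shackle open and held. Now raising it.

Emit:
{"method": "step_arm", "body": {
  "xyz": [
    [0,0,-0.01],
    [0,0,-0.02],
    [0,0,-0.04],
    [0,0,-0.07],
    [0,0,-0.1],
    [0,0,-0.15],
    [0,0,-0.2],
    [0,0,-0.25],
    [0,0,-0.3],
    [0,0,-0.35],
    [0,0,-0.4],
    [0,0,-0.45],
    [0,0,-0.49],
    [0,0,-0.5],
    [0,0,-0.5],
    [0,0,-0.5],
    [0,0,-0.5],
    [0,0,-0.5]
  ],
  "yaw": [0,0,0,0,0,0,0,0,0,0,0,0,0,0,0,0,0,0],
  "claw": [1,1,1,1,1,1,1,1,1,1,1,1,1,1,1,1,1,1]
}}

```text
time_s: 16.03
tcp_pos: [0.6272, -0.138, 0.2553]
eef_rot: [179.9, 0.0, -90.0]
contact_force: [0.1, -0.6, -5.3]
gripper_width: 0.0091
gripper_force: 59.9
```

Run:
```python
from h import *
cap('scene','s4');p=load('s4')['p'][120:320,120:387]
cv2.imwrite('pics/c5.png',cv2.convertScaleAbs(cv2.resize(p,(800,600),interpolation=cv2.INTER_CUBIC),alpha=1.3))
```

```text
(no output)
```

View pics/c5.png

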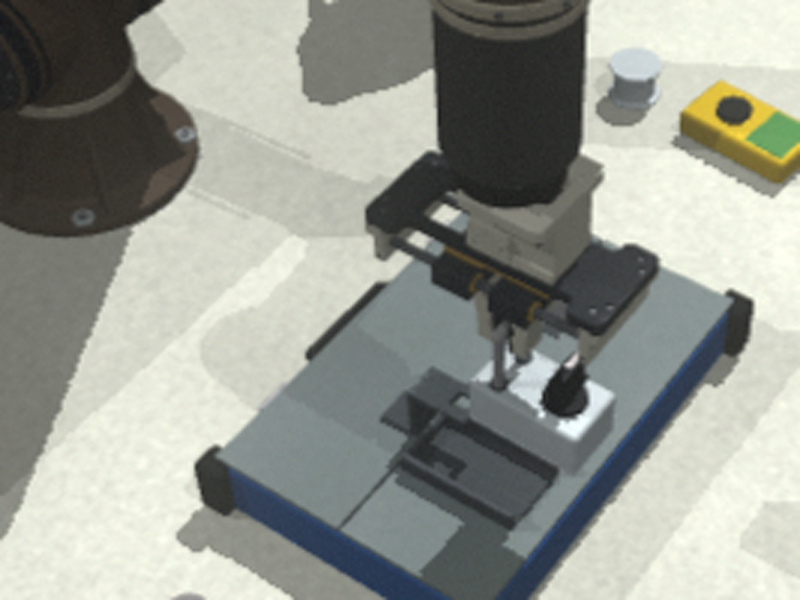

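The lock hangs level with its shackle open. Its underside is about 10 cm above the case top, and the full 5.3 N is carried by the gripper. Handing in.

Run:
```python
from h import *
s,T=tool();print(abs(s['qd']).max(),s['tcp_pos'],s['gripper_width']);print(job.close_job())
```

```text
0.18163951150736377 [ 0.62730321 -0.13804634  0.25546373] 0.009457946274322592
the job is handed in; nothing more can be done
None
```

The job is handed in: the bolt is fully home, the dial is at its index mark, and the lock is out from under the hasp. It's held at rest with the shackle open about 10 cm above the case; the job took about 16 s of the 72 s allowed, and I moved nothing else.

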